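# Push the snack row home and take the picture

### The job

Set up the product shot: with the fingertips, push the row of five snack cartons along the rail from behind, touching only the rear carton, all together as one row, until the front carton is up against the end stop. Then press the red camera release button down and let it come up again. Do not pick up or tip any carton or open gaps in the row, do not press the button before the row is home, and leave everything else on the table where it is.

Things in the scene. Friction and masses are not known exactly. Their poses are not given: they have to be found in the camera images.
- rail: straight aluminium display rail, fixed to the table. Origin on the table under its middle. Its own +x runs along the rail towards the end stop. Floor 4 mm thick, 345 mm long (x from -172.5 to +172.5); two guide walls along it, 5 mm thick, tops 22 mm above the table, 65 mm apart inside; open at the rear (-x) end
- stop: end stop clamped onto the rail (fixed, but at a different place along it each time): black block 16 mm thick with an orange stripe and a small steel screw on top, spanning the rail, top 45 mm above the table. Origin at the foot of its inner face (the face towards the cartons), in the middle of the rail's width, on the rail's floor 4 mm above the table; its +x points as the rail's +x, away from the cartons
- carton1: small stiff snack carton standing in the rail, 34 mm along the rail, 62 mm across, 60 mm tall, about 65 g, green, yellow dot, white band; leads, nearest the stop. Origin at the middle of its underside (on the rail's floor); its z is up, its x along the rail towards the stop. The five stand touching in one row, the lead carton's front 55 to 110 mm short of the stop
- carton2: small stiff snack carton standing in the rail, 34 mm along the rail, 62 mm across, 60 mm tall, about 65 g, yellow, red dot, green band; second. Origin at the middle of its underside (on the rail's floor); its z is up, its x along the rail towards the stop. The five stand touching in one row, the lead carton's front 55 to 110 mm short of the stop
- carton3: small stiff snack carton standing in the rail, 34 mm along the rail, 62 mm across, 60 mm tall, about 65 g, red, yellow dot, white band; third. Origin at the middle of its underside (on the rail's floor); its z is up, its x along the rail towards the stop. The five stand touching in one row, the lead carton's front 55 to 110 mm short of the stop
- carton4: small stiff snack carton standing in the rail, 34 mm along the rail, 62 mm across, 60 mm tall, about 65 g, white, blue dot, orange band; fourth. Origin at the middle of its underside (on the rail's floor); its z is up, its x along the rail towards the stop. The five stand touching in one row, the lead carton's front 55 to 110 mm short of the stop
- carton5: small stiff snack carton standing in the rail, 34 mm along the rail, 62 mm across, 60 mm tall, about 65 g, blue, white dot, yellow band; the rear one, farthest from the stop. Origin at the middle of its underside (on the rail's floor); its z is up, its x along the rail towards the stop. The five stand touching in one row, the lead carton's front 55 to 110 mm short of the stop
- release_top (a point): middle of the top face of the red round push button (32 mm across) on the grey camera release box (70 x 100 x 24 mm, fixed to the table, to the left or the right of the rail); 46 mm above the table when up, 10 mm above its black round housing (48 mm across); z up
- release (a joint): travel of the red button straight down: 0 up, 0.006 m fully down; spring-loaded, about 5 N at full travel, comes back up when let go
- spare: bystander: spare orange carton, same size as those in the row, standing on the table to one side of the rail; leave it. Origin at the middle of its underside
- tube: bystander: green round snack tube, 75 mm across, 152 mm tall. Origin at the middle of its underside
- cup: bystander: green snack cup with yellow lid, 80 mm across, 104 mm tall. Origin at the middle of its underside
- flatpack: bystander: flat brown and red snack box, 90 x 150 x 24 mm. Origin at the middle of its underside
- tape: bystander: yellow roll core, ring 84 mm across, 24 mm tall. Origin at the middle of its underside
- lenscap: bystander: black lens cap, 62 mm across, 9 mm thick. Origin at the middle of its underside
- marker: bystander: black marker with blue cap, 135 x 14 x 14 mm, lying. Origin at the middle of its underside

How it is judged:
On the way, in this order (a step that is already met when the one before it is completed fails the run):
1. the row is up against the end stop, without gaps (x of carton1 in the frame of stop above -0.021 m and x of carton5 in the frame of stop above -0.159 m and distance between carton1 and carton2 below 0.038 m and distance between carton2 and carton3 below 0.038 m and distance between carton3 and carton4 below 0.038 m and distance between carton4 and carton5 below 0.038 m), for 0.2 s.
2. the red button is pressed down (value of joint release above 0.004 m), for 0.04 s.
At the end, for the whole second after the job is handed in: front carton within 4 mm of the stop, the rear one within 6 mm of its place in a tight row, neighbours not more than 4 mm apart, all upright (within 0.12 rad) and at rest in the rail, button up again (all of step 1 and angle between each of carton1, carton2, carton3, carton4, carton5's own z axis and vertical below 0.12 rad and linear speed of each of carton1, carton2, carton3, carton4, carton5 below 0.02 m/s and value of joint release below 0.002 m); the robot touches nothing.
It fails at once if a carton of the row is lifted more than 12 mm off the rail's floor or tipped more than 0.35 rad (height (world z) of any of carton1, carton2, carton3, carton4, carton5 above 0.016 m or angle between any of carton1, carton2, carton3, carton4, carton5's own z axis and vertical above 0.35 rad).
It fails at once if a gap of more than 10 mm opens in the row (distance between carton1 and carton2 above 0.044 m or distance between carton2 and carton3 above 0.044 m or distance between carton3 and carton4 above 0.044 m or distance between carton4 and carton5 above 0.044 m).
It fails at once if the fingers push or hold a carton other than the rear one (contact force between the fingers and carton1 above 2 N or contact force between the fingers and carton2 above 2 N or contact force between the fingers and carton3 above 2 N or contact force between the fingers and carton4 above 2 N).
It fails at once if the button is pressed before the row is home (value of joint release above 0.003 m and not (x of carton1 in the frame of stop above -0.021 m and x of carton5 in the frame of stop above -0.159 m)).
It fails at once if a bystander is moved more than 15 mm (distance of any of spare, tube, cup, flatpack, tape, lenscap, marker from where it was at the start of the episode above 0.015 m).
It also fails if it takes over 43 s, if anything falls off the work surface, if the arm or the gripper's body presses on something with over 40 N, if the wrist force passes 120 N, or if a joint passes its speed limit or range.

### The arm

A 7-joint arm with a two-finger parallel gripper is mounted at the origin on the work surface. World frame = base frame: x ahead of the robot, y to its left, z up, the work surface at z = 0. Lengths are in m, angles in rad, forces in N, time in s.
With the tool pointing down it reaches from about 0.425 to 0.95 m from the base axis. Payload 4.7 kg.
Tool frame: the origin (TCP) lies at the very end of the fingers, on their centre line; the grasp point (between the pads) lies 19 mm behind it; z points along the fingers, y is the direction in which the jaws open and shut (so a half turn about z gives the same grasp; the last joint's range is limited). The gripper opens to 85 mm and grips with 20 to 120 N. Pads are 22 mm wide; open, the fingers measure 114 mm over their backs; the gripper's body (76 mm by 85 mm) begins 54 mm behind the grasp point. The pads swing forward as they close: fully open they stand 13 mm farther back than shut.
Start: joints at [-1.236, 0.469, -0.049, 1.532, 0.024, 1.141, -0.082], TCP at [0.24, 0.631, 0.231] pointing down, gripper open.
Joint ranges: [-2.59, 2.59], [-0.33, 1.99], [-1.39, 1.29], [0.1, 2.45], [-1.04, 4.18], [0.21, 1.99], [-2.66, 2.66]. Speed limits (rad/s): [2.57, 2.57, 3.14, 3.14, 3.14, 3.14, 3.14].

### API

Orientations are given as [roll, pitch, yaw] about the fixed x, y, z axes, in that order (R = Rz(yaw) Ry(pitch) Rx(roll)).
In Python, from station import * gives the robot as it stands. The module is installed in compiled form; this text tells all that it offers.
- The arm moves only by the tool arm_command, never from a script. Its argument "increments" is a list of rows, each an object with "claw": the closure in counts, from 0 (fully open) to 255 (shut); "linear": the shift along the tool's x, y, z in m, a list of three; "angular": the turn, a rotation vector about the tool's x, y, z in rad, a list of three. In form: [{"claw": claw, "linear": [tx, ty, tz], "angular": [wx, wy, wz]}, ...]. A call has 1 to 20 rows; each row shifts and turns the commanded pose from where the row before left it, along the tool's axes as they then stand; what a row does not reach is not made up. A row lasts 1/8 s, in which the tool goes at most 62.5 mm and 10.7 degrees, less where a joint would pass 70% of its speed; a pose out of reach is approached as far as the arm can. A call is refused whole if a number of a shift passes 0.0625 or a number of a turn 0.188, either way. A call with a gripper value outside its range is refused whole. The fingers move at their own pace and stop on an object; "force" is the grip in N (left out, the last holds). Time passes only in rows, so rows that do not move let the fingers close. It gives the time, the measured TCP pose, the force and the opening at its end, in the units of the state.
- read_state(): the state, without advancing time (a new reading comes with each control period).
- capture(name): name is "side" or "top" or "wrist"; returns a dict with "frame" (384x512x3 uint8, red, green, blue), "intrinsics" (3x3 intrinsics, pixels), "origin" and "rotation" of the camera in the world. Camera axes: x right, y down, z forward; pixel columns grow to the right and rows downward; lengths in m; the calibration is good to about 2 mm. The wrist camera is an equidistant fisheye: a pixel r from the principal point sees the ray r / f radians off the axis. A picture is of the moment at which its call begins. There is no depth.
- close_job(): hands the job in, once; it reports no verdict.
The state is a dict: "time_s": time; "q": joint angles; "joint_velocities": joint speeds; "joint_efforts": joint torques, N m; "tool_pos": TCP position; "ee_rot": TCP orientation; "force": force on the tool from outside, world axes, zero at the start; "moment": the same for the moment, N m; "opening": opening from 0.0 (shut) to 1.0 (fully open).
Only numpy, scipy, OpenCV 4.12 (cv2) and the standard library are available. Lean on these libraries where they do the work, as an engineer would, in place of code of your own. Each camera call takes 0.05 s, during which the arm holds its last target. There are 200 camera calls.

## Working session

There is one attempt and no reset: what is moved stays moved. The work goes in short steps, Python scripts to look and compute and a tool call to move; the robot and the scene stay as the last step left them, time stands still between calls to the robot, and variables do not carry over. Pictures are saved under pics/ and viewed, about 8 in all and at most 12, crops included, and the job is handed in when it is done.

Besides the shell and the picture viewer there is one more tool, called after "Request:" as name(argument=value, ...) on one line, values as JSON. arm_command: Moves the arm, as the interface text tells. Its arguments: {"type":"object","properties":{"increments":{"type":"array","items":{"type":"object","properties":{"claw":{"type":"number"},"linear":{"type":"array","items":{"type":"number"}},"angular":{"type":"array","items":{"type":"number"}}}}},"force":{"type":"number"}},"required":["increments"]}

```bash
mkdir -p pics
cat > h.py <<'E'
from station import *
import numpy as np, cv2
def snap(n,f):
    c=capture(n); cv2.imwrite('pics/'+f,cv2.cvtColor(c['frame'],cv2.COLOR_RGB2BGR)); np.savez('pics/'+f+'.npz',**{k:np.array(c[k]) for k in('frame','intrinsics','origin','rotation')}); return c
def load(f): return dict(np.load('pics/'+f+'.npz'))
def p2w(c,u,v,z):
    K=c['intrinsics'];d=c['rotation']@np.array([(u-K[0,2])/K[0,0],(v-K[1,2])/K[1,1],1]);o=c['origin']
    return o+d*(z-o[2])/d[2]
def w2p(c,p):
    q=c['rotation'].T@(np.array(p)-c['origin']);q=c['intrinsics']@q;return q[:2]/q[2]
E
python3 - <<'E'
from h import *
a=snap('top','t0.png');b=snap('side','s0.png')
for c in(a,b):print(c['intrinsics'],c['origin'],c['rotation'])
print(read_state())
E
```

```text
[[418.66642215   0.         261.75680978]
 [  0.         418.66642215 190.63279655]
 [  0.           0.           1.        ]] [0.33405482 0.08385879 1.17585269] [-2.94922822  0.00994476 -1.57045008]
[[425.43029764   0.         258.33066061]
 [  0.         425.43029764 192.91201783]
 [  0.           0.           1.        ]] [0.1627692  1.28177429 0.87921867] [-2.14549595  0.02389135 -2.81820039]
{'time_s': 0.1, 'q': array([-1.23590676,  0.46933758, -0.04860698,  1.53356605,  0.02407149,
        1.1409912 , -0.08230684]), 'joint_velocities': array([-0.00395879, -0.0025069 , -0.00125107, -0.00175654,  0.00223187,
        0.00025855, -0.00072036]), 'joint_efforts': array([ 1.67168175e-03, -5.11516428e+01, -4.67157410e-02, -2.38392591e+01,
        1.08461530e-02,  4.33077701e-03, -2.93755932e-05]), 'tool_pos': array([0.23996519, 0.63035009, 0.23038559]), 'ee_rot': array([-3.13987474e+00,  2.80125806e-05,  2.77782393e+00]), 'force': array([-0.06995881,  0.14028405, -0.29522796]), 'moment': array([-0.0070048 ,  0.0271315 , -0.03234998]), 'opening': 0.999102485365072}
```

View pics/t0.png

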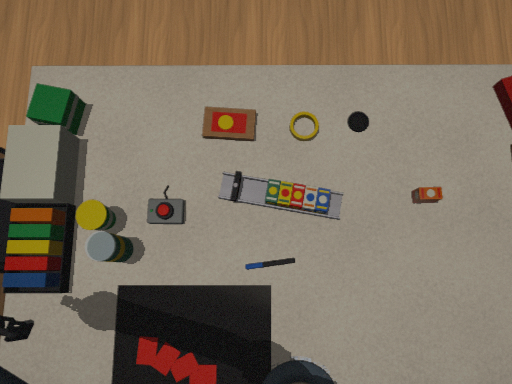

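View pics/s0.png

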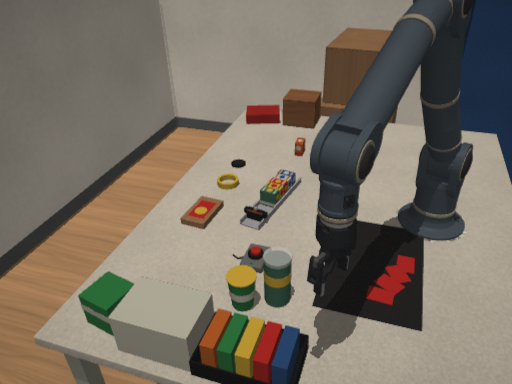

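The top view shows the rail from (220,187) to (342,203), with the stop at (236,186) on the left and the blue rear carton at (323,199). The red button is at (165,210). I'll zoom in to measure.

```bash
cat >> h.py <<'E'
from scipy.spatial.transform import Rotation as R
_p=p2w;_w=w2p
def fix(c): 
    c=dict(c); r=np.array(c['rotation'])
    if r.shape==(3,): c['rotation']=R.from_euler('xyz',r).as_matrix()
    return c
def p2w(c,u,v,z): return _p(fix(c),u,v,z)
def w2p(c,p): return _w(fix(c),p)
E
python3 - <<'E'
from h import *
c=load('t0.png');im=cv2.cvtColor(c['frame'],cv2.COLOR_RGB2BGR)
cr=cv2.resize(im[160:230,215:345],None,fx=6,fy=6,interpolation=cv2.INTER_CUBIC);cv2.imwrite('pics/c0.png',cr)
h=cv2.cvtColor(im,cv2.COLOR_BGR2HSV);m=((h[...,0]<8)|(h[...,0]>172))&(h[...,1]>150)&(h[...,2]>90)
m[:195]=0;m[225:]=0;m[:,:150]=0;m[:,180:]=0
v,u=np.nonzero(m);print('btn',u.min(),u.max(),v.min(),v.max(),p2w(c,(u.min()+u.max())/2,(v.min()+v.max())/2,.046))
for n,u,v in[('spare',430,194),('marker',270,264),('tape',304,126),('cap',358,122),('cup',93,215),('tube',105,246)]:print(n,p2w(c,u,v,.03))
E
```

```text
btn 158 168 204 214 [0.50342005 0.36504235 0.046     ]
spare [ 0.54698859 -0.3712075   0.03      ]
marker [0.35569825 0.07303777 0.03      ]
tape [ 0.74615677 -0.02592705  0.03      ]
cap [ 0.75772793 -0.18117103  0.03      ]
cup [0.48926019 0.56251813 0.03      ]
tube [0.40401229 0.5230184  0.03      ]
```

View pics/c0.png

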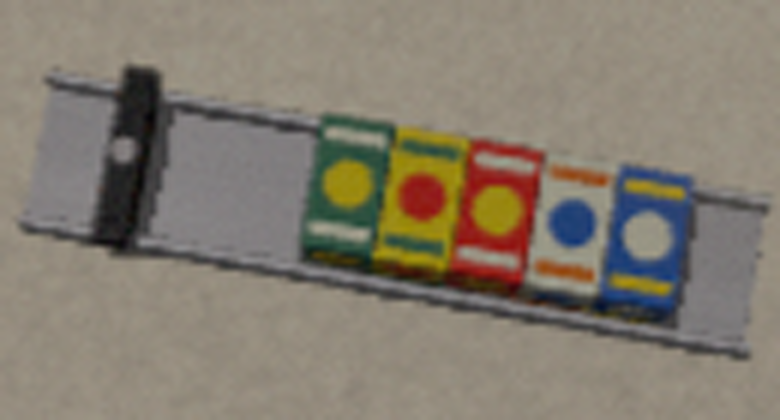

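```bash
cat > m.py <<'E'
from h import *
c=load('t0.png')
P=lambda u,v,z:p2w(c,215+u/6-.4,160+v/6-.4,z)[:2]
co=[P(*x,.022) for x in((48,78),(22,228),(768,205),(747,352))]
f=(co[0]+co[1])/2;r=(co[2]+co[3])/2;print('len',np.linalg.norm(f-r),'wid',np.linalg.norm(co[0]-co[1]),np.linalg.norm(co[2]-co[3]))
x=(f-r)/np.linalg.norm(f-r);y=np.array([-x[1],x[0]]);m=(f+r)/2;print('mid',m,'x',x,'yaw',np.arctan2(x[1],x[0]))
for n,u,v,z in[('c1',348,183,.064),('c2',422,195,.064),('c3',497,210,.064),('c4',573,223,.064),('c5',648,236,.064),('stopmid',128,155,.045),('stopinner',147,160,.045),('stopinner0',150,160,.045),('scr',123,150,.047)]:
    p=P(u,v,z);print(n,p,'rail',(p-m)@x,(p-m)@y)
E
python3 m.py
```

```text
len 0.34189818500183644 wid 0.07275537155335333 0.07001946155843122
mid [0.54505498 0.04355026] x [0.17563094 0.98445608] yaw 1.3942496895019663
c1 [0.55204241 0.06565186] rail 0.02298526749700789 -0.002997091995861356
c2 [0.54648132 0.03235496] rail -0.010770774474864176 -0.003370413300751082
c3 [ 0.53956087 -0.00128793] rail -0.04510616360100535 -0.00246626558212358
c4 [ 0.53357239 -0.035301  ] rail -0.07964230058120941 -0.0025446105809315556
c5 [ 0.52760018 -0.0687772 ] rail -0.11364704857158656 -0.002544692308919992
stopmid [0.5690568  0.16647269] rail 0.1252272004938983 -0.002039747750245957
stopinner [0.56669359 0.15770113] rail 0.11617692542801698 -0.0012538299300318915
stopinner0 [0.56669124 0.15632077] rail 0.11481761206742172 -0.0014939553010840988
scr [0.57099121 0.16865382] rail 0.127714168489184 -0.003561016120553935
```

Checks: the rail measures 342 mm (345 expected), carton pitch is about 34 mm, and the gap ahead of the row is about 77 mm. These agree with the task text. Next I turn the tool so its x runs along the rail, then swing over behind the row.

Request:
arm_command(increments=[{"claw": 255,"linear": [0,0,0],"angular": [0,0,0.173]},{"claw": 255,"linear": [0,0,0],"angular": [0,0,0.173]},{"claw": 255,"linear": [0,0,0],"angular": [0,0,0.173]},{"claw": 255,"linear": [0,0,0],"angular": [0,0,0.173]},{"claw": 255,"linear": [0,0,0],"angular": [0,0,0.173]},{"claw": 255,"linear": [0,0,0],"angular": [0,0,0.173]},{"claw": 255,"linear": [0,0,0],"angular": [0,0,0.173]},{"claw": 255,"linear": [0,0,0],"angular": [0,0,0.173]},{"claw": 255,"linear": [-0.03,0.05,0],"angular": [0,0,0]},{"claw": 255,"linear": [-0.03,0.05,0],"angular": [0,0,0]},{"claw": 255,"linear": [-0.03,0.05,0],"angular": [0,0,0]},{"claw": 255,"linear": [-0.03,0.05,0],"angular": [0,0,0]},{"claw": 255,"linear": [-0.03,0.05,0],"angular": [0,0,0]},{"claw": 255,"linear": [-0.03,0.05,0],"angular": [0,0,0]},{"claw": 255,"linear": [-0.03,0.05,0],"angular": [0,0,0]},{"claw": 255,"linear": [-0.03,0.05,0],"angular": [0,0,0]}])

```text
time_s: 2.1
tool_pos: [0.5925, 0.3229, 0.2309]
ee_rot: [-3.141, 0.0, 1.394]
force: [1.2, 0.5, 0.6]
opening: -0.002
```

Request:
arm_command(increments=[{"claw": 255,"linear": [-0.047,0.0005,0],"angular": [0,0,0]},{"claw": 255,"linear": [-0.047,0.0005,0],"angular": [0,0,0]},{"claw": 255,"linear": [-0.047,0.0005,0],"angular": [0,0,0]},{"claw": 255,"linear": [-0.047,0.0005,0],"angular": [0,0,0]},{"claw": 255,"linear": [-0.047,0.0005,0],"angular": [0,0,0]},{"claw": 255,"linear": [-0.047,0.0005,0],"angular": [0,0,0]},{"claw": 255,"linear": [-0.047,0.0005,0],"angular": [0,0,0]},{"claw": 255,"linear": [-0.047,0.0005,0],"angular": [0,0,0]},{"claw": 255,"linear": [-0.047,0.0005,0],"angular": [0,0,0]},{"claw": 255,"linear": [-0.047,0.0005,0],"angular": [0,0,0]},{"claw": 255,"linear": [0,0,0.04],"angular": [0,0,0]},{"claw": 255,"linear": [0,0,0.04],"angular": [0,0,0]},{"claw": 255,"linear": [0,0,0.03],"angular": [0,0,0]},{"claw": 255,"linear": [0,0,0],"angular": [0,0,0]}])

```text
time_s: 3.85
tool_pos: [0.5118, -0.1388, 0.1192]
ee_rot: [-3.136, 0.0, 1.394]
force: [-0.3, 0.9, 0.6]
opening: -0.002
```

Run:
```python
from h import *
c=snap('wrist','w0.png');print(read_state()['tool_pos'],read_state()['force'])
im=cv2.imread('pics/w0.png');cv2.imwrite('pics/w0b.png',cv2.resize(im,(768,576)))
```

```text
[ 0.51326191 -0.13933589  0.12078657] [ 0.00286075  0.13356712 -0.10668293]
```

View pics/w0b.png

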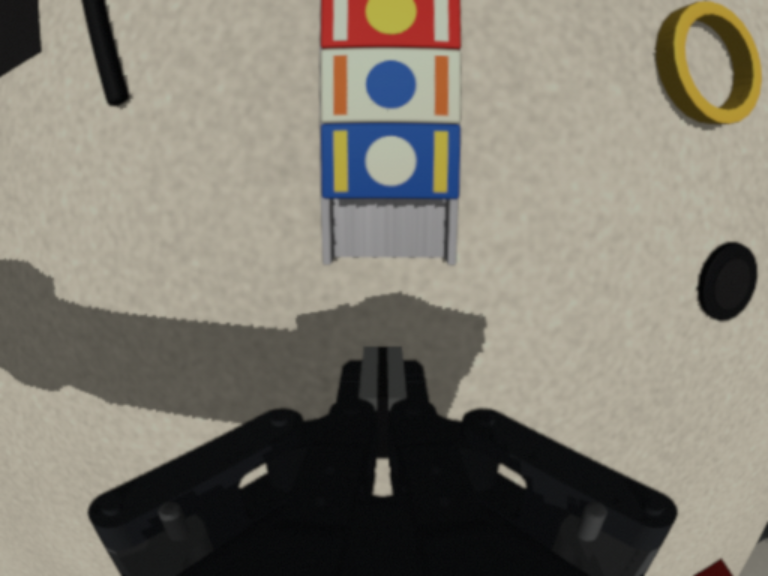

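The wrist view shows the rail's centre at u≈390 and the fingers at u≈383. That is about 2.5 mm towards tool +y, which agrees with the top view. I'll descend and approach.

Request:
arm_command(increments=[{"claw": 255,"linear": [0,0.0025,0.03],"angular": [0,0,0]},{"claw": 255,"linear": [0,0,0.03],"angular": [0,0,0]},{"claw": 255,"linear": [0,0,0.025],"angular": [0,0,0]},{"claw": 255,"linear": [0,0,0.01],"angular": [0,0,0]},{"claw": 255,"linear": [0.01,0,0],"angular": [0,0,0]},{"claw": 255,"linear": [0.01,0,0],"angular": [0,0,0]},{"claw": 255,"linear": [0.008,0,0],"angular": [0,0,0]},{"claw": 255,"linear": [0.004,0,0],"angular": [0,0,0]},{"claw": 255,"linear": [0,0,0],"angular": [0,0,0]}])

```text
time_s: 5.03
tool_pos: [0.5221, -0.1078, 0.0265]
ee_rot: [3.141, -0.0, 1.395]
force: [-0.3, 0.1, -0.3]
opening: -0.003
```

Run:
```python
from h import *
c=snap('wrist','w1.png');s=read_state();print(s['tool_pos'],s['force'],s['time_s'])
im=cv2.imread('pics/w1.png');cv2.imwrite('pics/w1b.png',cv2.resize(im[:, 130:380],None,fx=1.5,fy=1.5))
```

```text
[ 0.52194488 -0.10825267  0.02641846] [-0.3407047   0.70922719 -1.24854009] 5.075
```

View pics/w1b.png

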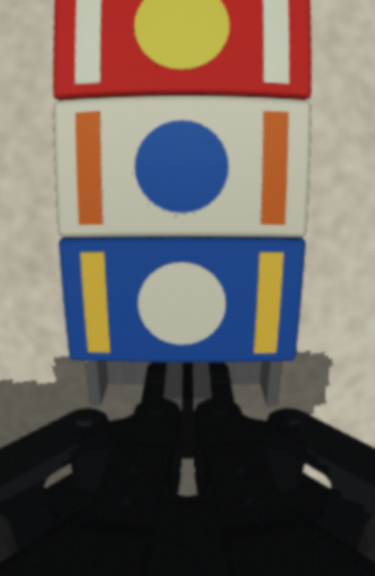

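Fingers are centred and about 12 mm behind the rear carton. I'll push gently and stop short of the end stop.

Request:
arm_command(increments=[{"claw": 255,"linear": [0.004,0,0],"angular": [0,0,0]},{"claw": 255,"linear": [0.004,0,0],"angular": [0,0,0]},{"claw": 255,"linear": [0.002,0,0],"angular": [0,0,0]},{"claw": 255,"linear": [0.002,0,0],"angular": [0,0,0]},{"claw": 255,"linear": [0.002,0,0],"angular": [0,0,0]},{"claw": 255,"linear": [0.003,0,0],"angular": [0,0,0]},{"claw": 255,"linear": [0.004,0,0],"angular": [0,0,0]},{"claw": 255,"linear": [0.005,0,0],"angular": [0,0,0]},{"claw": 255,"linear": [0.005,0,0],"angular": [0,0,0]},{"claw": 255,"linear": [0.005,0,0],"angular": [0,0,0]},{"claw": 255,"linear": [0.005,0,0],"angular": [0,0,0]},{"claw": 255,"linear": [0.005,0,0],"angular": [0,0,0]},{"claw": 255,"linear": [0.005,0,0],"angular": [0,0,0]},{"claw": 255,"linear": [0.005,0,0],"angular": [0,0,0]},{"claw": 255,"linear": [0.005,0,0],"angular": [0,0,0]},{"claw": 255,"linear": [0.005,0,0],"angular": [0,0,0]},{"claw": 255,"linear": [0.004,0,0],"angular": [0,0,0]},{"claw": 255,"linear": [0.003,0,0],"angular": [0,0,0]},{"claw": 255,"linear": [0.002,0,0],"angular": [0,0,0]},{"claw": 255,"linear": [0.001,0,0],"angular": [0,0,0]}])

```text
time_s: 7.58
tool_pos: [0.5353, -0.0334, 0.0263]
ee_rot: [-3.142, -0.0, 1.394]
force: [-0.3, -1.0, -1.5]
opening: -0.002
```

Run:
```python
from h import *
s=read_state();print(s['tool_pos'],s['force'],s['time_s'])
a=snap('top','t1.png');im=cv2.imread('pics/t1.png')
b=snap('side','s1.png');i2=cv2.imread('pics/s1.png')
A=cv2.resize(im[160:230,215:345],(780,420),interpolation=cv2.INTER_CUBIC);B=cv2.resize(i2[165:235,235:365],(335,180))
A[240:420,:335]=B
cv2.imwrite('pics/c1.png',A)
```

```text
[ 0.53529537 -0.03340726  0.02626658] [-0.312727   -1.02442032 -1.53337845] 7.575
```

View pics/c1.png

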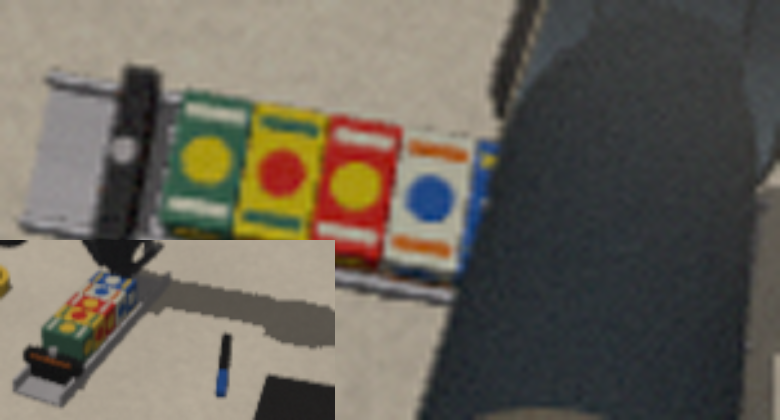

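The row is tight and has moved about 64 mm. About 12 mm is left.

Request:
arm_command(increments=[{"claw": 255,"linear": [0.002,0,0],"angular": [0,0,0]},{"claw": 255,"linear": [0.002,0,0],"angular": [0,0,0]},{"claw": 255,"linear": [0.002,0,0],"angular": [0,0,0]},{"claw": 255,"linear": [0.002,0,0],"angular": [0,0,0]},{"claw": 255,"linear": [0.001,0,0],"angular": [0,0,0]},{"claw": 255,"linear": [0.001,0,0],"angular": [0,0,0]},{"claw": 255,"linear": [0.001,0,0],"angular": [0,0,0]}])

```text
time_s: 8.55
tool_pos: [0.5372, -0.0227, 0.0263]
ee_rot: [3.142, 0.0, 1.394]
force: [-0.9, -0.7, -0.6]
opening: -0.001
```

Request:
arm_command(increments=[{"claw": 255,"linear": [0.001,0,0],"angular": [0,0,0]}])

```text
time_s: 8.68
tool_pos: [0.5374, -0.0217, 0.0263]
ee_rot: [3.141, -0.0, 1.394]
force: [0.3, -1.6, -0.4]
opening: 0.003
```

Request:
arm_command(increments=[{"claw": 255,"linear": [0.001,0,0],"angular": [0,0,0]}])

```text
time_s: 8.8
tool_pos: [0.5376, -0.0207, 0.0263]
ee_rot: [3.141, -0.0, 1.394]
force: [-1.3, -2.0, -0.3]
opening: 0.002
```

Request:
arm_command(increments=[{"claw": 255,"linear": [0.001,0,0],"angular": [0,0,0]}])

```text
time_s: 8.93
tool_pos: [0.5378, -0.0197, 0.0263]
ee_rot: [3.142, -0.0, 1.394]
force: [-0.8, -3.0, 1.4]
opening: 0.004
```

Request:
arm_command(increments=[{"claw": 255,"linear": [0.001,0,0],"angular": [0,0,0]}])

```text
time_s: 9.05
tool_pos: [0.5379, -0.0191, 0.0263]
ee_rot: [3.141, 0.001, 1.394]
force: [-0.7, -4.5, 0.7]
opening: 0.001
```

Run:
```python
from h import *
s=read_state();print(s['tool_pos'],s['force'],s['time_s'])
snap('top','t2.png');im=cv2.imread('pics/t2.png')
A=cv2.resize(im[160:230,215:345],(780,420),interpolation=cv2.INTER_CUBIC)
cv2.imwrite('pics/c2.png',A[:,:520])
```

```text
[ 0.5379041  -0.01912708  0.02633314] [-0.70735375 -4.46440007  0.71613928] 9.05
```

View pics/c2.png

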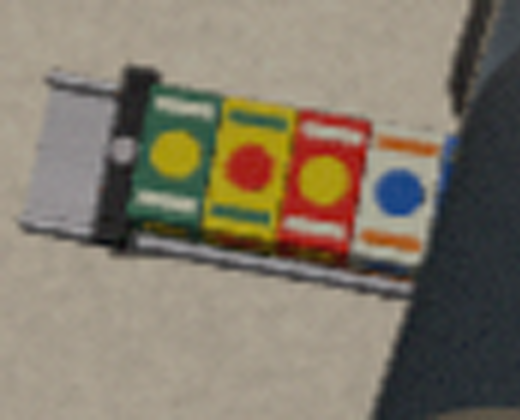

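Request:
arm_command(increments=[{"claw": 255,"linear": [0.001,0,0],"angular": [0,0,0]}])

```text
time_s: 9.22
tool_pos: [0.5379, -0.0191, 0.0263]
ee_rot: [3.141, 0.002, 1.393]
force: [-1.9, -6.6, 0.8]
opening: 0.001
```

Request:
arm_command(increments=[{"claw": 255,"linear": [0.001,0,0],"angular": [0,0,0]}])

```text
time_s: 9.35
tool_pos: [0.5378, -0.0191, 0.0263]
ee_rot: [3.142, 0.003, 1.392]
force: [-2.0, -8.8, 1.7]
opening: 0.002
```

Request:
arm_command(increments=[{"claw": 255,"linear": [0,0,0],"angular": [0,0,0]},{"claw": 255,"linear": [0,0,0],"angular": [0,0,0]}])

```text
time_s: 9.6
tool_pos: [0.5378, -0.0191, 0.0263]
ee_rot: [3.142, 0.002, 1.392]
force: [-1.8, -6.2, 0.6]
opening: 0.001
```

The row is home: motion stalled and force rose to about 8 N. I'll back off, rise, and go over towards the button.

Request:
arm_command(increments=[{"claw": 255,"linear": [-0.004,0,0],"angular": [0,0,0]},{"claw": 255,"linear": [-0.01,0,0],"angular": [0,0,0]},{"claw": 255,"linear": [-0.02,0,0],"angular": [0,0,0]},{"claw": 255,"linear": [-0.01,0,0],"angular": [0,0,0]},{"claw": 255,"linear": [0,0,-0.03],"angular": [0,0,0]},{"claw": 255,"linear": [0,0,-0.045],"angular": [0,0,0]},{"claw": 255,"linear": [0,0,-0.045],"angular": [0,0,0]},{"claw": 255,"linear": [0.02,-0.005,0],"angular": [0,0,0]},{"claw": 255,"linear": [0.035,-0.01,0],"angular": [0,0,0]},{"claw": 255,"linear": [0.035,-0.01,0],"angular": [0,0,0]},{"claw": 255,"linear": [0.04,-0.01,0],"angular": [0,0,0]},{"claw": 255,"linear": [0.04,-0.01,0],"angular": [0,0,0]},{"claw": 255,"linear": [0.04,-0.01,0],"angular": [0,0,0]},{"claw": 255,"linear": [0.04,-0.01,0],"angular": [0,0,0]},{"claw": 255,"linear": [0.04,-0.01,0],"angular": [0,0,0]},{"claw": 255,"linear": [0.03,-0.01,0],"angular": [0,0,0]},{"claw": 255,"linear": [0.02,-0.01,0],"angular": [0,0,0]},{"claw": 255,"linear": [0.01,-0.005,0],"angular": [0,0,0]},{"claw": 255,"linear": [0,0,0],"angular": [0,0,0]}])

```text
time_s: 11.98
tool_pos: [0.4936, 0.302, 0.1462]
ee_rot: [-3.141, 0.0, 1.394]
force: [0.7, -0.4, 0.5]
opening: -0.002
```

Run:
```python
from h import *
s=read_state();print(s['tool_pos'],s['ee_rot'],s['force'],s['time_s'])
c=snap('wrist','w2.png');print(c['origin'],c['rotation'],c['intrinsics'])
snap('top','t3.png');im=cv2.imread('pics/t3.png')
w=cv2.imread('pics/w2.png');A=cv2.resize(im[165:225,150:345],(780,240),interpolation=cv2.INTER_CUBIC)
cv2.imwrite('pics/c3.png',np.vstack([A,np.pad(cv2.resize(w,(480,360)),((0,0),(0,300),(0,0)))]))
```

```text
[0.49364919 0.30198191 0.14619805] [-3.14140237e+00  1.31625865e-04  1.39431405e+00] [ 0.68731716 -0.35198848  0.48638187] 11.975
[0.50834118 0.37876272 0.28883313] [ 2.83306805e+00  6.74669633e-04 -1.77473145e-01] [[297.31863964   0.         254.66170354]
 [  0.         297.31863964 188.67857305]
 [  0.           0.           1.        ]]
```

View pics/c3.png

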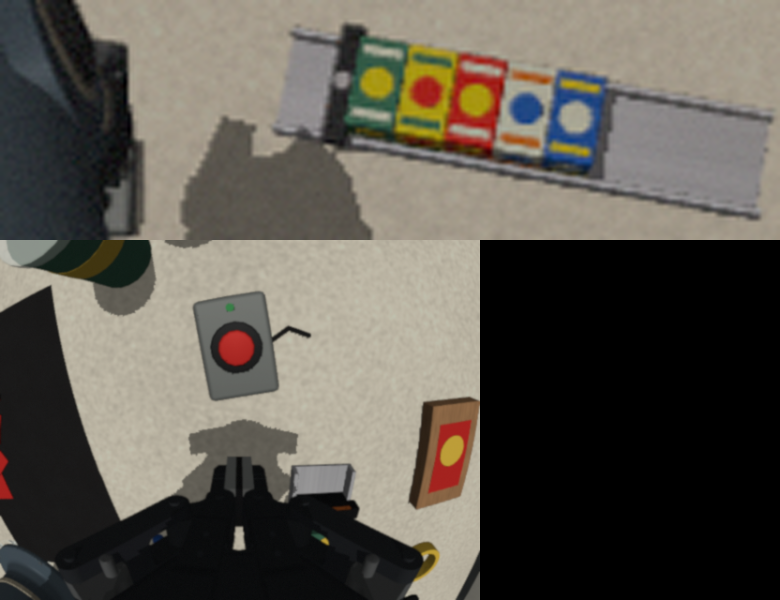

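The row stays tight against the stop. The button in the wrist view is at about (252,115) in full-resolution pixels.

Run:
```python
from h import *
c=fix(load('w2.png'));K=c['intrinsics'];im=cv2.cvtColor(c['frame'],cv2.COLOR_RGB2HSV)
m=((im[...,0]<8)|(im[...,0]>172))&(im[...,1]>150)&(im[...,2]>90);m[:80]=0;m[150:]=0;m[:,:200]=0;m[:,300:]=0
v,u=np.nonzero(m);print(len(u),u.mean(),v.mean(),u.min(),u.max(),v.min(),v.max())
x=np.array([u.mean()-K[0,2],v.mean()-K[1,2]]);r=np.linalg.norm(x);t=r/K[0,0]
d=c['rotation']@np.r_[x/r*np.sin(t),np.cos(t)];p=c['origin']+d*(.046-c['origin'][2])/d[2];print(p)
s=read_state();g=R.from_euler('xyz',s['ee_rot']).as_matrix();print(g.T@(p-s['tool_pos']))
```

```text
1130 251.63362831858407 114.57345132743363 233 270 96 133
[0.50322241 0.36504085 0.046     ]
[ 0.06504976 -0.00260485  0.10031039]
```

Both cameras agree on the button position to 0.2 mm. Moving over it, then pressing.

Request:
arm_command(increments=[{"claw": 255,"linear": [0.03,-0.0025,0],"angular": [0,0,0]},{"claw": 255,"linear": [0.03,0,0],"angular": [0,0,0]},{"claw": 255,"linear": [0.005,0,0.02],"angular": [0,0,0]},{"claw": 255,"linear": [0,0,0.035],"angular": [0,0,0]},{"claw": 255,"linear": [0,0,0.025],"angular": [0,0,0]},{"claw": 255,"linear": [0,0,0.01],"angular": [0,0,0]},{"claw": 255,"linear": [0,0,0.005],"angular": [0,0,0]},{"claw": 255,"linear": [0,0,0.003],"angular": [0,0,0]},{"claw": 255,"linear": [0,0,0.003],"angular": [0,0,0]},{"claw": 255,"linear": [0,0,0.003],"angular": [0,0,0]},{"claw": 255,"linear": [0,0,0.002],"angular": [0,0,0]},{"claw": 255,"linear": [0,0,0.001],"angular": [0,0,0]},{"claw": 255,"linear": [0,0,0],"angular": [0,0,0]},{"claw": 255,"linear": [0,0,0],"angular": [0,0,0]}])

```text
time_s: 13.82
tool_pos: [0.5032, 0.3667, 0.0401]
ee_rot: [3.141, -0.001, 1.394]
force: [-1.3, -1.0, 6.0]
opening: -0.003
```

Request:
arm_command(increments=[{"claw": 255,"linear": [0,0,0.001],"angular": [0,0,0]},{"claw": 255,"linear": [0,0,0.001],"angular": [0,0,0]},{"claw": 255,"linear": [0,0,0],"angular": [0,0,0]}])

```text
time_s: 14.2
tool_pos: [0.5033, 0.3668, 0.0399]
ee_rot: [3.141, -0.002, 1.394]
force: [-4.8, -2.8, 17.5]
opening: -0.001
```

Request:
arm_command(increments=[{"claw": 255,"linear": [0,0,-0.005],"angular": [0,0,0]},{"claw": 255,"linear": [0,0,-0.01],"angular": [0,0,0]},{"claw": 255,"linear": [0,0,-0.03],"angular": [0,0,0]},{"claw": 255,"linear": [0,0,-0.05],"angular": [0,0,0]},{"claw": 255,"linear": [0,0,-0.02],"angular": [0,0,0]},{"claw": 255,"linear": [-0.03,0,0],"angular": [0,0,0]},{"claw": 255,"linear": [-0.03,0,0],"angular": [0,0,0]},{"claw": 255,"linear": [0,0,0],"angular": [0,0,0]},{"claw": 255,"linear": [0,0,0],"angular": [0,0,0]}])

```text
time_s: 15.32
tool_pos: [0.4919, 0.3083, 0.1523]
ee_rot: [-3.141, -0.001, 1.395]
force: [-0.2, 1.1, 0.4]
opening: -0.001
```

Run:
```python
from h import *
s=read_state();print(s['tool_pos'],s['force'],s['time_s'])
snap('wrist','w3.png');w=cv2.imread('pics/w3.png')
snap('top','t4.png');im=cv2.imread('pics/t4.png');o=cv2.imread('pics/t0.png')
snap('side','s4.png');b=cv2.imread('pics/s4.png')
print('row diff since c3',np.abs(im[165:225,220:345].astype(int)-cv2.imread('pics/t3.png')[165:225,220:345]).mean())
A=cv2.resize(im[165:225,150:345],(780,240),interpolation=cv2.INTER_CUBIC)
cv2.imwrite('pics/c4.png',np.vstack([A,np.hstack([cv2.resize(w,(390,300)),cv2.resize(b,(390,300))])]))
```

```text
[0.49192452 0.308328   0.15227648] [-0.17230946  1.09273449  0.35691466] 15.325
row diff since c3 2.4815111111111112
```

View pics/c4.png

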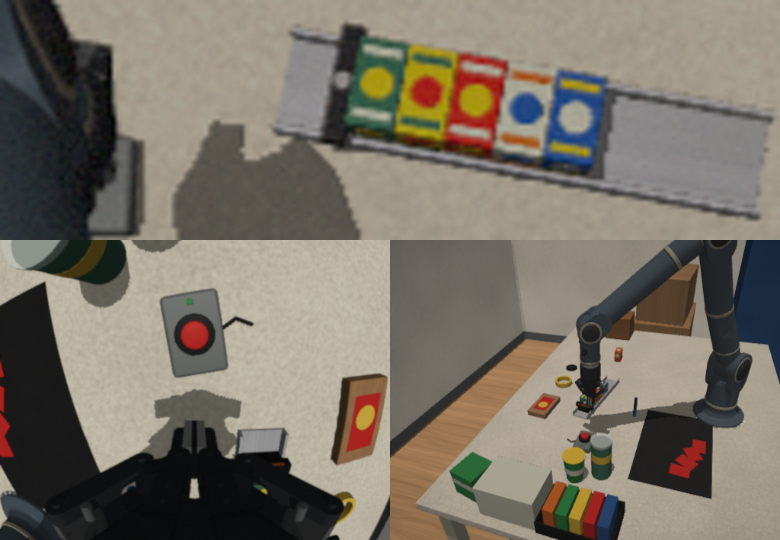

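The row is tight against the stop, the button is back up, the bystanders haven't moved, and the arm is clear. Handing in.

```bash
python3 -c "
from station import *
print(close_job())"
```

```text
the job is handed in; nothing more can be done
None
```

I pushed the row of five cartons home from behind, pressed the red button once and let it come up, then handed the job in at about 15 s of the 43 s allowed. The hand-in gives no verdict, so this rests on my own checks.

- **Row:** I pushed with closed fingertips on the rear carton only, at 40 mm/s or less. At the end stop the arm stalled and the force rose to about 8 N. The last top view shows the row upright, without visible gaps and against the stop.
- **Button:** The press bottomed out at 39.9 mm above the table with 17.5 N on the wrist, which means full travel. The last wrist picture looks as it did before the press, consistent with the button being up. I did not measure its height.
- **Bystanders and arm:** The bystanders look unmoved in the final pictures, but I did not measure them against the start. The fingertips were clear at about 0.15 m height.
- **Disagreements:** The two cameras placed the button within 0.2 mm of each other. The rail measured 342 mm against the stated 345 mm. The rail's centre line and the carton centres differed by about 2.5 mm. I corrected for this from the wrist camera before pushing.

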